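# Lay out the bench for filling a well plate

## Robot

A 6-joint arm with a two-finger parallel gripper is mounted at the origin on the work surface. World frame = base frame: x ahead of the robot, y to its left, z up, the work surface at z = 0. Lengths are in m, angles in rad, forces in N, time in s.
With the tool pointing down it reaches from about 0.25 to 0.775 m from the base axis. Payload 4 kg.
Tool frame: the origin (TCP) lies on the centre line of the jaws, within the pads' length; the fingertips stand 25 mm ahead of it and the grasp point (between the pads) lies 6 mm ahead of it; z points along the fingers, y is the line along which they close (so a half turn about z gives the same grasp; the last joint's range is limited). The gripper opens to 94 mm and grips with 3 to 60 N. Pads are 16 mm wide; open, the fingers measure 119 mm over their backs; the gripper's body (75 mm by 177 mm) begins 78 mm behind the grasp point.
Start: joints at [-1.391, 0.087, 1.371, -0, 1.684, -0.103], TCP at [0.153, -0.528, 0.231] pointing down, gripper open.
Joint ranges: [-3.1, 3.1], [-0.76, 2.03], [0.27, 2.55], [-1.08, 4.22], [0.17, 2.65], [-2.57, 2.57]. Speed limits (rad/s): [2.79, 2.79, 3.14, 3.14, 3.14, 3.14].

## Interface

Orientations are given as [roll, pitch, yaw] about the fixed x, y, z axes, in that order (R = Rz(yaw) Ry(pitch) Rx(roll)).
In Python, from bench import robot, imaging gives the robot as it stands. The module is installed in compiled form; this text tells all that it offers.
- The arm moves only by the tool drive_tool, never from a script. Its argument "series" is a list of rows, each a list of 3 entries, a list of its own where there are three numbers: the finger opening in m, from 0 to 0.094, then the shift along the tool's x, y, z in m, then the turn, a rotation vector about the tool's x, y, z in rad. A call has 1 to 5 rows; each row is the pose to reach, as a shift and turn from the pose commanded when the call began, along the tool's axes at that moment; what a row does not reach only later rows make up. A row lasts 1/8 s, in which the tool goes at most 62.5 mm and 10.7 degrees, less where a joint would pass 70% of its speed; a pose out of reach is approached as far as the arm can. A call with a gripper value outside its range is refused whole. The fingers move at their own pace and stop on an object; the grip force is fixed at half the most. Time passes only in rows, so rows that repeat a pose let the fingers close. It gives the time, the measured TCP pose, the force, the opening and the grip force at its end, in the units of the state.
- robot.get_obs(): the state, without advancing time (a new reading comes with each control period).
- imaging.snapshot(name): name is "scene" or "top"; returns the picture (400x640x3 uint8, red, green, blue); there is no depth.
- imaging.get_calibration(name): a dict with "intrinsics" (3x3 intrinsics, pixels), "k1" (the pictures are not rectified: a ray, as slopes to the right and down, at radius r is drawn at 1 + k1 r^2 times it, then the intrinsics apply), "position" and "rotation" of the camera in the world. Camera axes: x right, y up, looking along -z (the intrinsics and any distortion apply to the point x, -y, -z); pixel columns grow to the right and rows downward; lengths in m; the calibration is good to about 2 mm. A picture is of the moment at which its call begins. get_calibration takes no time and is no camera call.
- robot.close_job(): hands the job in; it is judged then, once.
The state is a dict: "time": time; "joint_positions": joint angles; "qvel": joint speeds; "joint_torque": joint torques, N m; "tool_pos": TCP position; "ee_rot": TCP orientation; "wrist_force": force on the tool from outside, world axes, zero at the start; "wrist_torque": the same for the moment, N m; "width": finger opening in m; "finger_force": force on a finger pad.
Only numpy, scipy, OpenCV 4.12 (cv2) and the standard library are available. Lean on these libraries where they do the work, as an engineer would, in place of code of your own. Each camera call takes 0.05 s, during which the arm holds its last target. There are 200 camera calls.

## Task

Get the bench ready for filling the well plate. Stand the empty white trough on the mat midway between the well plate and the tip box, its long sides facing them; put the metal cooling block directly in front of the trough (on the robot's side), squared up with it and leaving a gap of about 20 mm, and stand the small amber vial in the middle of the block's top. Stand the white bottle directly in front of the well plate (robot's side), centred on its long side, again with a gap of about 20 mm; keep the vial and the bottle upright throughout and leave the spray bottle and the green rack where they are.

Things in the scene. Friction and masses are not known exactly. Their poses are not given: they have to be found in the camera images.
- mat: Thin grey work mat fixed to the bench, 270 mm (its x) by 500 mm (its y), only 1.5 mm thick and soft: things standing on it rest at bench height (z = 0). Origin at its centre, at bench height, which is exactly midway between the well plate and the tip box. Its x points away from the robot (up to 0.2 rad off the world's x), its y to the left.
- plate: Well plate in its white stand, fixed on the mat at its left or right end: 92 mm (its x) by 134 mm (its y) overall, 32 mm high, low, with a grey top full of 96 small dark wells and a foot at each corner. Origin at the centre of its underside; axes parallel to the mat's, so its front long side (towards the robot) lies at x = -46 mm. Its centre is 170 mm from the mat's centre.
- tipbox: Tip box, fixed on the mat at the end opposite to the plate: 92 mm (x) by 134 mm (y), 62 mm high, a closed-sided white box on a grey foot, its top full of 96 upright white pipette tips. Origin at the centre of its underside; axes parallel to the mat's. Its centre is 170 mm from the mat's centre.
- trough_center (a point): Empty open white plastic trough (reagent reservoir), loose, 100 mm long (its x), 46 mm wide (its y), 32 mm high, walls 4 mm, about 80 g. The point is its centre, half-way up (16 mm above its underside). z up. Either end may face the robot at the end.
- block_center (a point): Solid aluminium cooling block, loose, 60 by 60 mm (its x and y, square to its sides), 30 mm high, flat top with a small dark dot near each corner, about 280 g. The point is its centre, 15 mm above its underside. z up.
- vial_center (a point): Small round amber glass vial with a white cap, loose, upright, 28 mm in diameter, 42 mm high, about 30 g. The point is its centre, 21 mm above its underside. z up.
- bottle_center (a point): Round white plastic bottle, loose, upright, 80 mm high: body 44 mm in diameter up to 56 mm, then a shoulder and a grey cap 30 mm in diameter; about 90 g. The point is on its axis at half height, 40 mm above its underside. z up.
- spray: Bystander: tall white spray bottle with a red band and blue collar, 72 mm in diameter, 190 mm high, loose, standing to the side of the mat. Origin at the centre of its underside. Leave alone.
- rack: Bystander: green tube rack, 100 by 70 mm, 45 mm high, loose, standing to the other side of the mat. Origin at the centre of its underside. Leave alone.
Things that resemble listed ones, but are neither listed nor needed, are in the scene too. What is shaped like the part that bears block_center but turquoise is not meant.

How it is judged:
At the end, for the whole second after the job is handed in: Trough within 15 mm of the midpoint, block in front of it and bottle in front of the plate, gaps 5 to 35 mm, each within 15 mm of centred; trough and block square within 0.2 rad; vial on the block within 12 mm of its middle; all released, upright, at rest; bystanders not moved (horizontal distance between trough_center and mat below 0.015 m and angle between the x axis of trough_center and the x axis of mat, either way round below 0.2 rad and height (world z) of trough_center between 0.012 and 0.02 m and horizontal distance between block_center and trough_center between 0.085 and 0.115 m and y of block_center in the frame of trough_center between -0.015 and 0.015 m and x of block_center in the frame of mat below 0 m and (angle between the x axis of block_center and the x axis of trough_center, either way round below 0.2 rad or angle between the y axis of block_center and the x axis of trough_center, either way round below 0.2 rad) and height (world z) of block_center between 0.011 and 0.019 m and horizontal distance between vial_center and block_center below 0.012 m and z of vial_center in the frame of block_center between 0.032 and 0.04 m and x of bottle_center in the frame of plate between -0.103 and -0.073 m and y of bottle_center in the frame of plate between -0.015 and 0.015 m and height (world z) of bottle_center between 0.036 and 0.044 m and angle between each of trough_center, block_center, vial_center, bottle_center's own z axis and vertical below 0.1 rad and linear speed of each of trough, block, vial, bottle below 0.02 m/s and angular speed of each of trough, block, vial, bottle below 0.2 rad/s); the robot touches nothing.
It fails at once if the vial or the bottle is tipped over (angle between any of vial_center, bottle_center's own z axis and vertical above 0.6 rad).
It fails at once if the spray bottle or the green rack is moved by more than 15 mm (distance of any of spray, rack from where it was at the start of the episode above 0.015 m).
It also fails if it takes over 112 s, if anything falls off the work surface, if the arm or the gripper's body presses on something with over 40 N, if the wrist force passes 120 N, or if a joint passes its speed limit or range.

## Working session

There is one attempt and no reset: what is moved stays moved. The work goes in short steps, Python scripts to look and compute and a tool call to move; the robot and the scene stay as the last step left them, time stands still between calls to the robot, and variables do not carry over. Pictures are saved under pics/ and viewed, at most 14 in all, crops included, and the job is handed in when it is done.

Besides the shell and the picture viewer there is one more tool, called after "Call:" as name(argument=value, ...) on one line, values as JSON. drive_tool: Moves the arm, as the interface text tells. Its arguments: {"type":"object","properties":{"series":{"type":"array"}},"required":["series"]}

```bash
mkdir -p pics; python3 - <<'E'
from bench import robot, imaging
import cv2
for n in("scene","top"):
    im=imaging.snapshot(n); cv2.imwrite(f"pics/{n}0.png",im[...,::-1])
    c=imaging.get_calibration(n); print(n,c)
o=robot.get_obs(); print(o)
E
```

```text
scene {'intrinsics': array([[433.27989632,   0.        , 317.59958647],
       [  0.        , 433.27989632, 201.76758277],
       [  0.        ,   0.        ,   1.        ]]), 'k1': 0.002664001747531794, 'position': array([0.85340575, 0.55951836, 0.9228856 ]), 'rotation': array([ 0.67441174, -0.01570837,  2.55910915])}
top {'intrinsics': array([[370.66421369,   0.        , 322.27991461],
       [  0.        , 370.66421369, 199.67574224],
       [  0.        ,   0.        ,   1.        ]]), 'k1': 0.007289079014775043, 'position': array([0.38022201, 0.00275985, 1.18287181]), 'rotation': array([ 0.093286  ,  0.00207628, -1.56031305])}
{'time': 0.1, 'joint_positions': array([-1.39108998e+00,  8.79044179e-02,  1.37207649e+00, -6.20048099e-06,
        1.68356909e+00, -1.03130617e-01]), 'qvel': array([-0.00119957, -0.00068641, -0.00355536, -0.00161186,  0.00062265,
        0.00070081]), 'joint_torque': array([ 3.79781588e-03, -3.41248691e+01, -3.03303230e+01,  7.18005700e-02,
        3.03873082e-02, -1.05392255e-04]), 'tool_pos': array([ 0.15339541, -0.52773202,  0.22942191]), 'ee_rot': array([-3.13964508e+00, -1.95374532e-04,  2.82836086e-01]), 'wrist_force': array([ 0.24275743, -0.70338542,  0.17074259]), 'wrist_torque': array([ 0.01143218, -0.00755283,  0.05391939]), 'finger_force': 0.0, 'width': 0.09370675641822697}
```

View pics/top0.png

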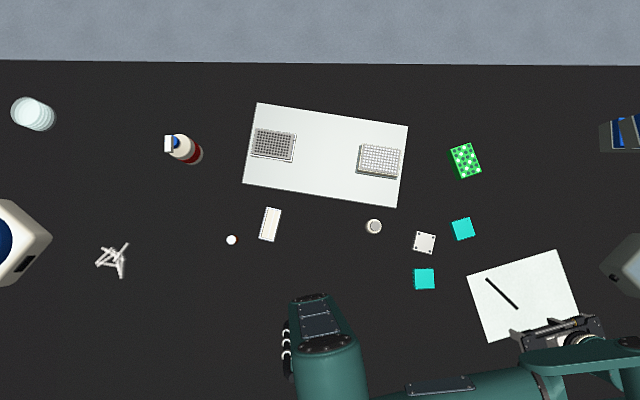

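View pics/scene0.png

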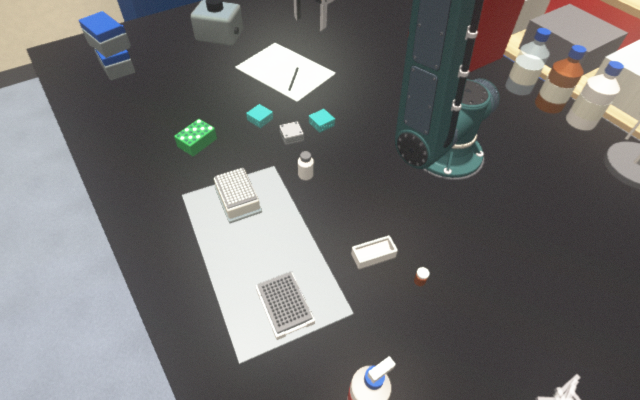

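The top view shows the plate at (273,145), tip box at (380,160), trough at (270,224), vial at (231,240), bottle at (374,227) and block at (424,243). The spray bottle is at (185,149) and the rack at (466,160).

```bash
cat > h.py <<'E'
import numpy as np, cv2
from bench import robot, imaging
from scipy.spatial.transform import Rotation as R
def snap(n,f=None):
    im=imaging.snapshot(n)
    if f: cv2.imwrite(f"pics/{f}.png",im[...,::-1])
    return im
def ray(n,px,z):
    c=imaging.get_calibration(n);K=c["intrinsics"]
    p=cv2.undistortPoints(np.float64(px).reshape(-1,1,2),K,np.array([c["k1"],0,0,0,0.]))[:,0]
    d=R.from_euler('xyz',c["rotation"]).apply(np.c_[p[:,0],-p[:,1],-np.ones(len(p))])
    return c["position"]+d*((z-c["position"][2])/d[:,2])[:,None]
def contour(im,box,lo,zoom=4):
    x0,y0,x1,y1=box
    g=im[y0:y1,x0:x1].max(2)
    g=cv2.resize(g,None,fx=zoom,fy=zoom,interpolation=cv2.INTER_CUBIC)
    m=(g>lo).astype(np.uint8)
    m=cv2.morphologyEx(m,cv2.MORPH_CLOSE,np.ones((9,9)))
    cs,_=cv2.findContours(m,cv2.RETR_EXTERNAL,cv2.CHAIN_APPROX_NONE)
    c=max(cs,key=cv2.contourArea)[:,0].astype(float)
    return (c+.5)/zoom-.5+[x0,y0]
def rect(P):
    r=cv2.minAreaRect((P[:,:2]*1000).astype(np.float32)); b=cv2.boxPoints(r)
    e=max((b[1]-b[0],b[2]-b[1]),key=np.linalg.norm); a=np.arctan2(e[1],e[0])
    return np.array(r[0])/1000,np.array(r[1]),(a+np.pi/2)%np.pi-np.pi/2
E
python3 - <<'E'
from h import *
im=snap("top")
for k,box,lo,z in [("mat",(235,95,415,215),120,.0015),("trough",(250,200,290,250),100,.032),("block",(408,227,442,260),100,.03),("vial",(220,228,242,252),130,.042),("bottle",(360,213,390,242),90,.08)]:
    c=contour(im,box,lo); print(k,*rect(ray("top",c,z)), c.min(0),c.max(0))
big=np.hstack([cv2.resize(im[y:y+40,x:x+40],None,fx=10,fy=10,interpolation=0) for x,y in((250,205),(355,205))])
big2=np.hstack([cv2.resize(im[y:y+20,x:x+40],None,fx=10,fy=10,interpolation=0) for x,y in((405,233),(212,230))])
cv2.imwrite("pics/c0.png",np.vstack([big,big2])[...,::-1])
E
```

```text
mat [ 0.63944073 -0.00164911] [502.94494629 272.9473877 ] 1.4187113 [241.625 101.875] [407.625 207.625]
trough [0.41130231 0.16894632] [ 51.54810333 104.03299713] -0.23450899 [257.625 206.125] [280.875 241.375]
block [ 0.3596767  -0.30857327] [62.07589722 62.11589813] -0.24451971 [412.125 230.375] [435.375 254.125]
vial [0.36222559 0.2849108 ] [28.9407177  28.78655434] 0.8090683 [225.875 234.625] [235.875 244.125]
bottle [ 0.40732831 -0.14687956] [46.16350174 45.29686356] 1.1083249 [365.375 218.375] [381.375 233.375]
```

View pics/c0.png

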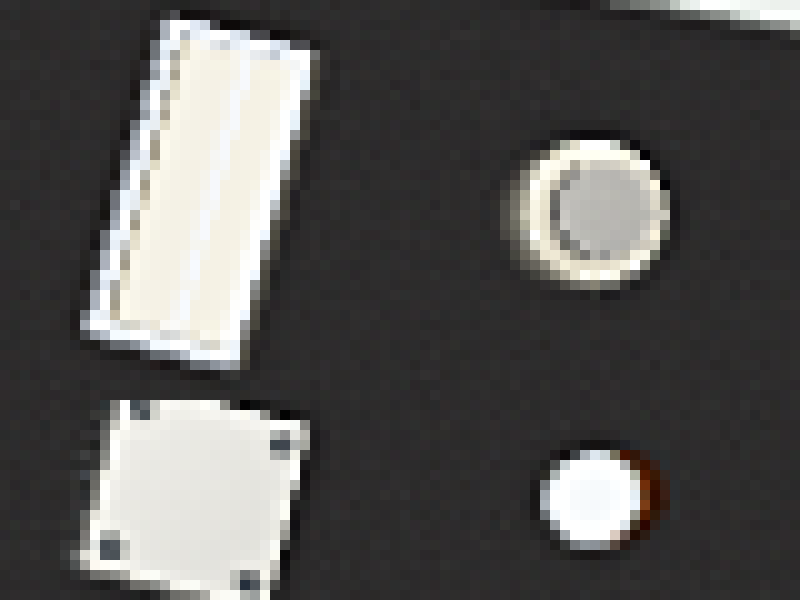

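The crop confirms the outlines. The bottle's cap is centred near (375.3,225.7). The trough, block and vial contours are clean.

```bash
cat >> h.py <<'E'
def go(p,yaw):
    o=robot.get_obs(); r=R.from_euler('xyz',o["ee_rot"])
    T=R.from_euler('xyz',[np.pi,0,yaw])
    print("t",round(o["time"],2),"pos",o["tool_pos"].round(4),"rot",o["ee_rot"].round(3),"shift",r.inv().apply(np.array(p)-o["tool_pos"]).round(4),"turn",(r.inv()*T).as_rotvec().round(3),"w",round(o["width"],4))
E
python3 - <<'E'
from h import *
print(ray("top",[[375.3,225.7]],.08), ray("top",[[185,149]],.19))
y=-.152;X=np.array([np.cos(y),np.sin(y)]);Y=np.array([-X[1],X[0]]);m=np.array([.6394,-.0016])
print("block",m-.1*X,"bottle",m+.17*Y-.088*X)
go([.3597,-.3086,.13],-.2445)
E
```

```text
[[ 0.40743423 -0.1520092   0.08      ]] [[0.60788407 0.38120648 0.19      ]]
block [0.54055298 0.01354154] bottle [0.57815523 0.17976449]
t 0.15 pos [ 0.1534 -0.5278  0.2296] rot [-3.14  -0.     0.283] shift [ 0.2593 -0.1528  0.0999] turn [-0.002  0.     0.527] w 0.094
```

Call:
drive_tool(series=[[0.08, [0.259, -0.153, 0.1], [0, 0, 0.527]], [0.08, [0.259, -0.153, 0.1], [0, 0, 0.527]], [0.08, [0.259, -0.153, 0.1], [0, 0, 0.527]], [0.08, [0.259, -0.153, 0.1], [0, 0, 0.527]], [0.08, [0.259, -0.153, 0.1], [0, 0, 0.527]]])

```text
time: 0.78
tool_pos: [0.3543, -0.3138, 0.1327]
ee_rot: [3.141, -0.0, -0.245]
wrist_force: [1.3, -0.7, 0.2]
width: 0.08
finger_force: 0.0
```

Call:
drive_tool(series=[[0.08, [0, 0, 0.02], [0, 0, 0]], [0.08, [0, 0, 0.06], [0, 0, 0]], [0.08, [0, 0, 0.1], [0, 0, 0]], [0.08, [0, 0, 0.1], [0, 0, 0]], [0.08, [0, 0, 0.1], [0, 0, 0]]])

```text
time: 1.4
tool_pos: [0.354, -0.3162, 0.0347]
ee_rot: [3.141, -0.001, -0.244]
wrist_force: [0.2, -0.3, 1.1]
width: 0.08
finger_force: 0.0
```

```bash
python3 - <<'E'
from h import *
snap("top","b1")
go([.3597,-.3086,.03],-.2445)
E
```

```text
t 1.45 pos [ 0.3544 -0.3166  0.0354] rot [ 3.14e+00 -3.00e-03 -2.44e-01] shift [ 0.0032 -0.0091  0.0054] turn [ 0.002 -0.003  0.   ] w 0.0798
```

Call:
drive_tool(series=[[0.08, [0.003, -0.009, 0.003], [0, 0, 0]], [0.08, [0.003, -0.009, 0.005], [0, 0, 0]], [0.08, [0.003, -0.009, 0.005], [0, 0, 0]], [0.05, [0.003, -0.009, 0.005], [0, 0, 0]], [0.05, [0.003, -0.009, 0.005], [0, 0, 0]]])

```text
time: 2.08
tool_pos: [0.3585, -0.3076, 0.0285]
ee_rot: [3.141, -0.0, -0.244]
wrist_force: [-0.6, 0.7, 0.0]
width: 0.0634
finger_force: 1.2
```

Call:
drive_tool(series=[[0.05, [0, 0, 0], [0, 0, 0]], [0.05, [0, 0, 0], [0, 0, 0]], [0.05, [0, 0, 0], [0, 0, 0]], [0.05, [0, 0, 0], [0, 0, 0]]])

```text
time: 2.58
tool_pos: [0.3585, -0.3077, 0.0285]
ee_rot: [3.141, -0.0, -0.244]
wrist_force: [0.5, -1.5, -0.5]
width: 0.0595
finger_force: 30.0
```

Call:
drive_tool(series=[[0.05, [0, 0, -0.04], [0, 0, 0]], [0.05, [0, 0, -0.1], [0, 0, 0]], [0.05, [0.015, -0.055, -0.1], [0, 0, -0.04]], [0.05, [0.03, -0.11, -0.1], [0, 0, -0.09]], [0.05, [0.045, -0.165, -0.1], [0, 0, -0.092]]])

```text
time: 3.2
tool_pos: [0.442, -0.1559, 0.1275]
ee_rot: [-3.14, 0.002, -0.153]
wrist_force: [1.2, 0.1, -3.4]
width: 0.06
finger_force: 30.0
```

```bash
python3 - <<'E'
from h import *
go([.5406,.0135,.1],-.152)
E
```

```text
t 3.2 pos [ 0.442  -0.1559  0.1275] rot [-3.14e+00  2.00e-03 -1.53e-01] shift [ 0.0718 -0.1824  0.0277] turn [-0.002  0.002 -0.001] w 0.06
```

Call:
drive_tool(series=[[0.05, [0.02, -0.05, 0], [0, 0, 0]], [0.05, [0.04, -0.1, 0], [0, 0, 0]], [0.05, [0.06, -0.15, 0.01], [0, 0, 0]], [0.05, [0.068, -0.175, 0.027], [0, 0, 0]], [0.05, [0.068, -0.175, 0.027], [0, 0, 0]]])

```text
time: 3.82
tool_pos: [0.534, 0.0069, 0.0982]
ee_rot: [-3.141, 0.007, -0.149]
wrist_force: [-0.0, -0.3, -2.6]
width: 0.0592
finger_force: 30.0
```

Call:
drive_tool(series=[[0.05, [0, 0, 0.02], [0, 0, 0]], [0.05, [0, 0, 0.05], [0, 0, 0]], [0.05, [0, 0, 0.05], [0, 0, 0]], [0.05, [0, 0, 0.05], [0, 0, 0]]])

```text
time: 4.32
tool_pos: [0.5361, 0.0038, 0.0524]
ee_rot: [3.142, -0.001, -0.153]
wrist_force: [1.1, 0.3, -2.6]
width: 0.0598
finger_force: 30.0
```

```bash
python3 - <<'E'
from h import *
go([.5396,.0135,.0285],-.152)
E
```

```text
t 4.33 pos [0.5361 0.0038 0.0524] rot [ 3.142e+00 -1.000e-03 -1.530e-01] shift [ 0.002  -0.0101  0.0239] turn [ 0.    -0.001 -0.001] w 0.0598
```

Call:
drive_tool(series=[[0.05, [0.002, -0.01, 0.005], [0, 0, 0]], [0.05, [0.002, -0.01, 0.015], [0, 0, 0]], [0.05, [0.002, -0.01, 0.023], [0, 0, 0]], [0.05, [0.002, -0.01, 0.0235], [0, 0, 0]], [0.05, [0.002, -0.01, 0.0235], [0, 0, 0]]])

```text
time: 4.95
tool_pos: [0.5392, 0.0142, 0.0282]
ee_rot: [-3.141, 0.0, -0.152]
wrist_force: [-2.2, 1.5, 2.2]
width: 0.0597
finger_force: 30.0
```

Call:
drive_tool(series=[[0.085, [0, 0, 0], [0, 0, 0]], [0.085, [0, 0, 0], [0, 0, 0]], [0.085, [0, 0, 0], [0, 0, 0]], [0.085, [0, 0, -0.04], [0, 0, 0]], [0.085, [0, 0, -0.1], [0, 0, 0]]])

```text
time: 5.58
tool_pos: [0.5376, 0.014, 0.1264]
ee_rot: [3.141, 0.006, -0.152]
wrist_force: [0.9, -0.4, 0.4]
width: 0.0852
finger_force: 0.0
```

```bash
python3 - <<'E'
from h import *
go([.4113,.1689,.10],-.2345)
E
```

```text
t 5.58 pos [0.5376 0.014  0.1264] rot [ 3.141  0.006 -0.152] shift [-0.1482 -0.1339  0.0272] turn [0.001 0.006 0.082] w 0.0852
```

Now the trough.

Call:
drive_tool(series=[[0.08, [-0.04, -0.035, 0], [0, 0, 0.04]], [0.08, [-0.08, -0.07, 0], [0, 0, 0.082]], [0.08, [-0.12, -0.105, 0.01], [0, 0, 0.082]], [0.08, [-0.15, -0.134, 0.027], [0, 0, 0.082]], [0.08, [-0.15, -0.134, 0.027], [0, 0, 0.082]]])

```text
time: 6.2
tool_pos: [0.4089, 0.1705, 0.0996]
ee_rot: [3.14, 0.003, -0.23]
wrist_force: [0.0, 0.6, 1.0]
width: 0.0798
finger_force: 0.0
```

Call:
drive_tool(series=[[0.08, [0, 0, 0.02], [0, 0, 0]], [0.08, [0, 0, 0.05], [0, 0, 0]], [0.08, [0, 0, 0.05], [0, 0, 0]], [0.08, [0, 0, 0.05], [0, 0, 0]]])

```text
time: 6.7
tool_pos: [0.4126, 0.1689, 0.052]
ee_rot: [-3.141, -0.002, -0.235]
wrist_force: [0.3, -0.4, 0.4]
width: 0.0797
finger_force: 0.0
```

```bash
python3 - <<'E'
from h import *
go([.4113,.1689,.03],-.2345)
E
```

```text
t 6.7 pos [0.4126 0.1689 0.052 ] rot [-3.141e+00 -2.000e-03 -2.350e-01] shift [-0.0013  0.0003  0.022 ] turn [-0.001 -0.002 -0.001] w 0.0797
```

Call:
drive_tool(series=[[0.08, [-0.001, 0, 0.01], [0, 0, 0]], [0.08, [-0.001, 0, 0.022], [0, 0, 0]], [0.08, [-0.001, 0, 0.022], [0, 0, 0]], [0.036, [-0.001, 0, 0.022], [0, 0, 0]], [0.036, [-0.001, 0, 0.022], [0, 0, 0]]])

```text
time: 7.32
tool_pos: [0.4107, 0.1696, 0.0292]
ee_rot: [-3.141, -0.001, -0.234]
wrist_force: [-0.9, 0.3, -0.3]
width: 0.0635
finger_force: 0.0
```

Call:
drive_tool(series=[[0.036, [0, 0, 0], [0, 0, 0]], [0.036, [0, 0, 0], [0, 0, 0]], [0.036, [0, 0, 0], [0, 0, 0]], [0.036, [0, 0, -0.04], [0, 0, 0]], [0.036, [0, 0, -0.1], [0, 0, 0]]])

```text
time: 7.95
tool_pos: [0.4085, 0.1689, 0.1276]
ee_rot: [3.139, 0.005, -0.234]
wrist_force: [1.1, 1.4, -0.4]
width: 0.0458
finger_force: 30.0
```

```bash
python3 - <<'E'
from h import *
go([.6394,-.0016,.13],-.152)
E
```

```text
t 7.95 pos [0.4085 0.1689 0.1276] rot [ 3.139  0.005 -0.234] shift [ 0.2642  0.1123 -0.0035] turn [ 0.003  0.005 -0.082] w 0.0458
```

Call:
drive_tool(series=[[0.036, [0.054, 0.022, 0], [0, 0, -0.04]], [0.036, [0.108, 0.045, 0], [0, 0, -0.082]], [0.036, [0.162, 0.068, 0], [0, 0, -0.082]], [0.036, [0.216, 0.091, 0], [0, 0, -0.082]], [0.036, [0.264, 0.111, 0], [0, 0, -0.082]]])

```text
time: 8.57
tool_pos: [0.6428, -0.0013, 0.1283]
ee_rot: [-3.142, 0.0, -0.153]
wrist_force: [-0.3, 1.0, -0.1]
width: 0.0459
finger_force: 30.0
```

Call:
drive_tool(series=[[0.036, [0, 0, 0], [0, 0, 0]], [0.036, [0, 0, 0.02], [0, 0, 0]], [0.036, [0, 0, 0.06], [0, 0, 0]], [0.036, [0, 0, 0.07], [0, 0, 0]], [0.036, [0, 0, 0.07], [0, 0, 0]]])

```text
time: 9.2
tool_pos: [0.64, 0.0012, 0.0579]
ee_rot: [3.141, 0.003, -0.151]
wrist_force: [0.3, -0.5, -1.0]
width: 0.046
finger_force: 30.0
```

```bash
python3 - <<'E'
from h import *
snap("top","t2")
go([.6394,-.0016,.03],-.152)
E
```

```text
t 9.25 pos [0.6412 0.0009 0.0595] rot [-3.142e+00 -1.000e-03 -1.510e-01] shift [-0.0014  0.0028  0.0295] turn [-0.    -0.001  0.001] w 0.0459
```

View pics/t2.png

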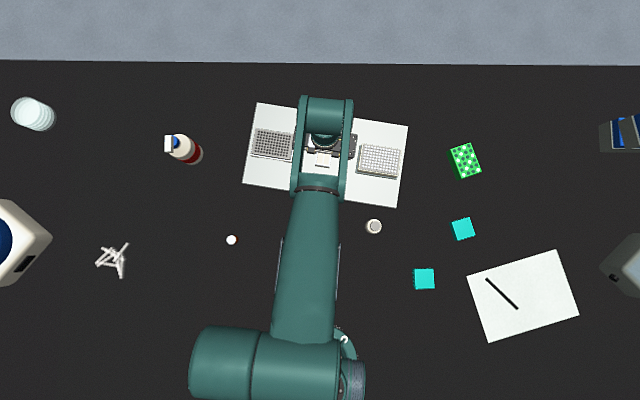

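The arm covers the mat's middle, at about (323,150). The trough hangs between the plate and tip box, clear of both, and everything else is unmoved. I'll lower it now.

Call:
drive_tool(series=[[0.036, [-0.001, 0.002, 0.01], [0, 0, 0]], [0.036, [-0.001, 0.002, 0.02], [0, 0, 0]], [0.036, [-0.001, 0.002, 0.029], [0, 0, 0]], [0.036, [-0.001, 0.002, 0.029], [0, 0, 0]]])

```text
time: 9.75
tool_pos: [0.6399, -0.0016, 0.0292]
ee_rot: [3.142, 0.001, -0.152]
wrist_force: [0.0, 0.1, -0.4]
width: 0.0457
finger_force: 30.0
```

Call:
drive_tool(series=[[0.07, [0, 0, 0], [0, 0, 0]], [0.07, [0, 0, 0], [0, 0, 0]], [0.07, [0, 0, 0], [0, 0, 0]], [0.07, [0, 0, -0.05], [0, 0, 0]], [0.07, [0, 0, -0.1], [0, 0, 0]]])

```text
time: 10.38
tool_pos: [0.6395, -0.0016, 0.1302]
ee_rot: [3.141, 0.002, -0.152]
wrist_force: [1.3, 0.3, 0.5]
width: 0.0702
finger_force: 0.0
```

```bash
python3 - <<'E'
from h import *
go([.4074,-.152,.15],-.152)
E
```

```text
t 10.38 pos [ 0.6395 -0.0016  0.1302] rot [ 3.141e+00  2.000e-03 -1.520e-01] shift [-0.2067  0.1839 -0.0194] turn [ 0.     0.002 -0.   ] w 0.0702
```

Call:
drive_tool(series=[[0.075, [-0.042, 0.037, -0.02], [0, 0, 0]], [0.075, [-0.084, 0.074, -0.02], [0, 0, 0]], [0.075, [-0.126, 0.111, -0.02], [0, 0, 0]], [0.075, [-0.168, 0.148, -0.02], [0, 0, 0]], [0.075, [-0.207, 0.184, -0.02], [0, 0, 0]]])

```text
time: 11.0
tool_pos: [0.4061, -0.1528, 0.1502]
ee_rot: [3.141, -0.001, -0.152]
wrist_force: [0.3, 0.1, -0.2]
width: 0.0753
finger_force: 0.0
```

Call:
drive_tool(series=[[0.075, [0, 0, 0], [0, 0, 0]], [0.075, [0, 0, 0], [0, 0, 0]], [0.075, [0, 0, 0.02], [0, 0, 0]], [0.075, [0, 0, 0.03], [0, 0, 0]], [0.075, [0, 0, 0.03], [0, 0, 0]]])

```text
time: 11.62
tool_pos: [0.4077, -0.1512, 0.1189]
ee_rot: [-3.141, 0.002, -0.151]
wrist_force: [0.6, -1.1, 0.1]
width: 0.0752
finger_force: 0.0
```

```bash
python3 - <<'E'
from h import *
go([.4074,-.152,.036],-.152)
E
```

```text
t 11.62 pos [ 0.4077 -0.1512  0.1189] rot [-3.141e+00  2.000e-03 -1.510e-01] shift [-0.      0.0009  0.0829] turn [-0.001  0.002  0.001] w 0.0752
```

Call:
drive_tool(series=[[0.075, [0, 0, 0.02], [0, 0, 0]], [0.075, [0, 0, 0.05], [0, 0, 0]], [0.075, [0, 0, 0.08], [0, 0, 0]], [0.075, [0, 0, 0.083], [0, 0, 0]], [0.055, [0, 0, 0.083], [0, 0, 0]]])

```text
time: 12.25
tool_pos: [0.4085, -0.1523, 0.0379]
ee_rot: [3.141, -0.001, -0.152]
wrist_force: [0.9, -0.1, 1.1]
width: 0.0682
finger_force: 0.0
```

Call:
drive_tool(series=[[0.048, [0, 0, 0], [0, 0, 0]], [0.034, [0, 0, 0], [0, 0, 0]], [0.034, [0, 0, 0], [0, 0, 0]], [0.034, [0, 0, 0], [0, 0, 0]], [0.034, [0, 0, 0], [0, 0, 0]]])

```text
time: 12.88
tool_pos: [0.4083, -0.1524, 0.0379]
ee_rot: [3.141, -0.002, -0.152]
wrist_force: [-1.5, 0.5, 5.2]
width: 0.0434
finger_force: 30.0
```

Call:
drive_tool(series=[[0.034, [0, 0, -0.01], [0, 0, 0]], [0.034, [0, 0, -0.03], [0, 0, 0]], [0.034, [0, 0, -0.06], [0, 0, 0]], [0.034, [0, 0, -0.08], [0, 0, 0]], [0.034, [0, 0, -0.08], [0, 0, 0]]])

```text
time: 13.5
tool_pos: [0.4085, -0.1526, 0.1185]
ee_rot: [3.14, -0.003, -0.152]
wrist_force: [0.9, 0.3, -0.9]
width: 0.0435
finger_force: 30.0
```

```bash
python3 - <<'E'
from h import *
go([.5782,.1798,.1],-.152)
E
```

```text
t 13.5 pos [ 0.4085 -0.1526  0.1185] rot [ 3.14e+00 -3.00e-03 -1.52e-01] shift [ 0.1173 -0.3543  0.0184] turn [ 0.001 -0.003 -0.   ] w 0.0435
```

Call:
drive_tool(series=[[0.034, [0.012, -0.035, 0], [0, 0, 0]], [0.034, [0.03, -0.09, 0], [0, 0, 0]], [0.034, [0.05, -0.145, 0], [0, 0, 0]], [0.034, [0.067, -0.2, 0], [0, 0, 0]], [0.034, [0.084, -0.25, 0], [0, 0, 0]]])

```text
time: 14.12
tool_pos: [0.5282, 0.0841, 0.115]
ee_rot: [3.141, 0.003, -0.152]
wrist_force: [-0.4, -0.5, -1.4]
width: 0.044
finger_force: 30.0
```

Call:
drive_tool(series=[[0.034, [0.017, -0.05, 0], [0, 0, 0]], [0.034, [0.033, -0.098, 0], [0, 0, 0]], [0.034, [0.033, -0.103, 0], [0, 0, 0]], [0.034, [0.033, -0.103, 0.02], [0, 0, 0]], [0.034, [0.033, -0.103, 0.02], [0, 0, 0]]])

```text
time: 14.75
tool_pos: [0.5744, 0.178, 0.0936]
ee_rot: [3.139, 0.006, -0.153]
wrist_force: [0.4, -0.1, -1.5]
width: 0.0434
finger_force: 30.0
```

```bash
python3 - <<'E'
from h import *
go([.5782,.1798,.0375],-.152)
E
```

```text
t 14.75 pos [0.5744 0.178  0.0936] rot [ 3.139  0.006 -0.153] shift [ 0.0039 -0.0026  0.056 ] turn [ 0.003  0.006 -0.001] w 0.0434
```

Call:
drive_tool(series=[[0.034, [0.002, 0, 0.015], [0, 0, 0]], [0.034, [0.002, 0, 0.035], [0, 0, 0]], [0.034, [0.002, 0, 0.05], [0, 0, 0]], [0.034, [0.002, 0, 0.05], [0, 0, 0]], [0.034, [0.002, 0, 0.05], [0, 0, 0]]])

```text
time: 15.38
tool_pos: [0.5793, 0.1787, 0.0475]
ee_rot: [-3.141, -0.001, -0.152]
wrist_force: [0.1, 0.2, -1.1]
width: 0.0438
finger_force: 30.0
```

```bash
python3 - <<'E'
from h import *
go([.5782,.1798,.038],-.152)
E
```

```text
t 15.38 pos [0.5793 0.1787 0.0475] rot [-3.141e+00 -1.000e-03 -1.520e-01] shift [-0.0012 -0.0009  0.0095] turn [-0.    -0.001 -0.   ] w 0.0438
```

Call:
drive_tool(series=[[0.034, [0, 0, 0.004], [0, 0, 0]], [0.034, [0, 0, 0.008], [0, 0, 0]], [0.034, [0, 0, 0.009], [0, 0, 0]], [0.034, [0, 0, 0.009], [0, 0, 0]], [0.05, [0, 0, 0.009], [0, 0, 0]]])

```text
time: 16.0
tool_pos: [0.579, 0.1788, 0.0381]
ee_rot: [-3.141, -0.001, -0.152]
wrist_force: [0.4, 0.3, -0.5]
width: 0.0489
finger_force: 0.0
```

Call:
drive_tool(series=[[0.075, [0, 0, 0], [0, 0, 0]], [0.075, [0, 0, 0], [0, 0, 0]], [0.075, [0, 0, -0.02], [0, 0, 0]], [0.075, [0, 0, -0.06], [0, 0, 0]], [0.075, [0, 0, -0.11], [0, 0, 0]]])

```text
time: 16.62
tool_pos: [0.5779, 0.1786, 0.1476]
ee_rot: [3.14, 0.003, -0.152]
wrist_force: [0.8, -0.4, 0.8]
width: 0.0748
finger_force: 0.0
```

```bash
python3 - <<'E'
from h import *
go([.3622,.2849,.14],-.152)
E
```

```text
t 16.62 pos [0.5779 0.1786 0.1476] rot [ 3.14e+00  3.00e-03 -1.52e-01] shift [-0.2293 -0.0724  0.0082] turn [ 0.001  0.003 -0.   ] w 0.0748
```

Call:
drive_tool(series=[[0.06, [-0.046, -0.015, 0], [0, 0, 0]], [0.06, [-0.1, -0.032, 0], [0, 0, 0]], [0.06, [-0.155, -0.049, 0], [0, 0, 0]], [0.06, [-0.21, -0.066, 0], [0, 0, 0]], [0.06, [-0.229, -0.072, 0], [0, 0, 0]]])

```text
time: 17.25
tool_pos: [0.3611, 0.2856, 0.1482]
ee_rot: [-3.141, -0.0, -0.149]
wrist_force: [-0.6, -0.4, -0.8]
width: 0.0602
finger_force: 0.0
```

Call:
drive_tool(series=[[0.06, [0, 0, 0], [0, 0, 0]], [0.06, [0, 0, 0.02], [0, 0, 0]], [0.06, [0, 0, 0.05], [0, 0, 0]], [0.06, [0, 0, 0.06], [0, 0, 0]], [0.06, [0, 0, 0.06], [0, 0, 0]]])

```text
time: 17.88
tool_pos: [0.364, 0.284, 0.0873]
ee_rot: [3.14, 0.001, -0.154]
wrist_force: [-0.3, -0.5, 0.6]
width: 0.0601
finger_force: 0.0
```

```bash
python3 - <<'E'
from h import *
go([.3622,.2849,.033],-.152)
E
```

```text
t 17.88 pos [0.364  0.284  0.0873] rot [ 3.14e+00  1.00e-03 -1.54e-01] shift [-0.0019 -0.0007  0.0543] turn [ 0.001  0.001 -0.002] w 0.0601
```

Call:
drive_tool(series=[[0.06, [-0.002, 0, 0.02], [0, 0, 0]], [0.06, [-0.002, 0, 0.045], [0, 0, 0]], [0.06, [-0.002, 0, 0.054], [0, 0, 0]], [0.06, [-0.002, 0, 0.054], [0, 0, 0]], [0.04, [-0.002, 0, 0.054], [0, 0, 0]]])

```text
time: 18.5
tool_pos: [0.3624, 0.2855, 0.0352]
ee_rot: [-3.14, -0.002, -0.152]
wrist_force: [0.1, -0.2, -0.6]
width: 0.053
finger_force: 0.0
```

Call:
drive_tool(series=[[0.033, [0, 0, 0], [0, 0, 0]], [0.02, [0, 0, 0], [0, 0, 0]], [0.02, [0, 0, 0], [0, 0, 0]], [0.02, [0, 0, 0], [0, 0, 0]], [0.02, [0, 0, 0], [0, 0, 0]]])

```text
time: 19.12
tool_pos: [0.3616, 0.2851, 0.0343]
ee_rot: [-3.141, -0.0, -0.152]
wrist_force: [-0.6, -1.0, 2.5]
width: 0.0272
finger_force: 30.0
```

```bash
python3 - <<'E'
from h import *
im=snap("top")
for k,box,lo,z in [("mat",(235,95,415,215),120,.0015),("block",(300,178,345,212),60,.03)]:
    pass
cv2.imwrite("pics/p3.png",cv2.resize(im[100:230,230:410],None,fx=4,fy=4,interpolation=0)[...,::-1])
go([.5406,.0135,.12],-.152)
E
```

```text
t 19.18 pos [0.3616 0.2851 0.0343] rot [-3.141 -0.    -0.152] shift [ 0.2182  0.2413 -0.0857] turn [-0. -0. -0.] w 0.0273
```

View pics/p3.png

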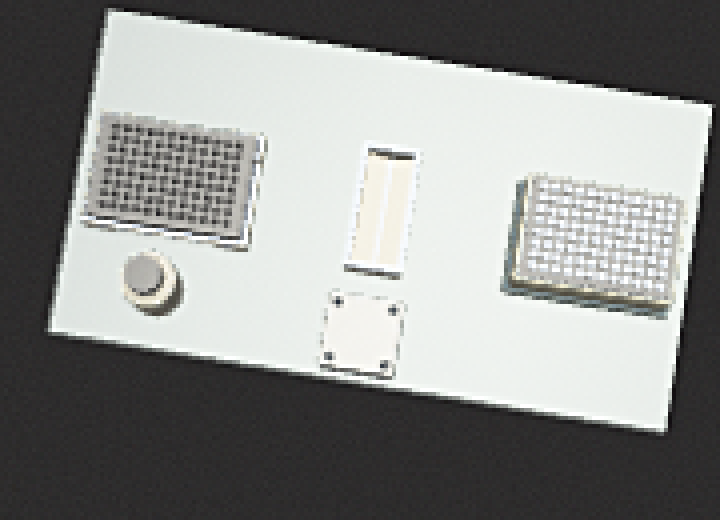

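The crop shows the trough between the plate and tip box, with its centre at about (382,212). The block is in front of it (dots centred at (361,333)), and the bottle is in front of the plate (cap at (141,273)). I'm checking the numbers.

Call:
drive_tool(series=[[0.02, [0, 0, -0.02], [0, 0, 0]], [0.02, [0, 0, -0.06], [0, 0, 0]], [0.02, [0, 0, -0.09], [0, 0, 0]], [0.02, [0.015, 0.016, -0.09], [0, 0, 0]], [0.02, [0.045, 0.05, -0.09], [0, 0, 0]]])

```text
time: 19.8
tool_pos: [0.3983, 0.2291, 0.1241]
ee_rot: [-3.141, -0.001, -0.149]
wrist_force: [0.4, 0.4, -0.4]
width: 0.027
finger_force: 30.0
```

```bash
python3 - <<'E'
from h import *
y=-.152;M=R.from_euler('z',-y)
for k,p,z in(("block",(361,333),.03),("trough",(382,212),.032),("bottle",(141,273),.08)):
    q=ray("top",[np.array(p)/4+[229.6,99.6]],z)[0]
    print(k,q.round(4),"in mat",M.apply(q-[.6394,-.0016,0]).round(4))
go([.5406,.0135,.11],-.152)
E
```

```text
block [0.541  0.0145 0.03  ] in mat [-0.0997  0.001   0.03  ]
trough [ 0.6371 -0.0011  0.032 ] in mat [-0.0023  0.0002  0.032 ]
bottle [0.5779 0.1802 0.08  ] in mat [-0.0883  0.1704  0.08  ]
t 19.8 pos [0.3983 0.2291 0.1241] rot [-3.141e+00 -1.000e-03 -1.490e-01] shift [0.1727 0.1921 0.0141] turn [-0.001 -0.001  0.003] w 0.027
```

Call:
drive_tool(series=[[0.02, [0.035, 0.039, 0], [0, 0, 0]], [0.02, [0.07, 0.078, 0], [0, 0, 0]], [0.02, [0.105, 0.117, 0], [0, 0, 0]], [0.02, [0.14, 0.156, 0], [0, 0, 0]], [0.02, [0.172, 0.19, 0.01], [0, 0, 0]]])

```text
time: 20.42
tool_pos: [0.5408, 0.0131, 0.1142]
ee_rot: [-3.141, -0.002, -0.153]
wrist_force: [0.4, 0.3, -0.8]
width: 0.0275
finger_force: 30.0
```

Call:
drive_tool(series=[[0.02, [0, 0, 0], [0, 0, 0]], [0.02, [0, 0, 0], [0, 0, 0]], [0.02, [0, 0, 0.015], [0, 0, 0]], [0.02, [0, 0, 0.03], [0, 0, 0]], [0.02, [0, 0, 0.03], [0, 0, 0]]])

```text
time: 21.05
tool_pos: [0.5375, 0.0157, 0.0814]
ee_rot: [3.141, 0.005, -0.151]
wrist_force: [-1.2, -0.5, 0.1]
width: 0.0273
finger_force: 30.0
```

```bash
python3 - <<'E'
from h import *
go([.541,.014,.065],-.152)
E
```

```text
t 21.05 pos [0.5375 0.0157 0.0814] rot [ 3.141  0.005 -0.151] shift [0.0038 0.0011 0.0164] turn [0.    0.005 0.001] w 0.0273
```

Call:
drive_tool(series=[[0.02, [0.002, 0.001, 0.006], [0, 0, 0]], [0.02, [0.002, 0.001, 0.012], [0, 0, 0]], [0.02, [0.002, 0.001, 0.014], [0, 0, 0]], [0.02, [0.002, 0.001, 0.014], [0, 0, 0]]])

```text
time: 21.55
tool_pos: [0.5412, 0.0135, 0.0698]
ee_rot: [3.141, 0.0, -0.152]
wrist_force: [0.6, 0.0, -0.4]
width: 0.0274
finger_force: 30.0
```

```bash
python3 - <<'E'
from h import *
go([.541,.014,.0645],-.152)
E
```

```text
t 21.55 pos [0.5412 0.0135 0.0698] rot [ 3.141  0.    -0.152] shift [-0.0003 -0.0005  0.0053] turn [ 0.  0. -0.] w 0.0274
```

Call:
drive_tool(series=[[0.02, [0, 0, 0.003], [0, 0, 0]], [0.02, [0, 0, 0.005], [0, 0, 0]], [0.02, [0, 0, 0.005], [0, 0, 0]], [0.02, [0, 0, 0.005], [0, 0, 0]]])

```text
time: 22.05
tool_pos: [0.5413, 0.0135, 0.065]
ee_rot: [3.142, -0.0, -0.152]
wrist_force: [-0.2, -0.4, 0.7]
width: 0.0274
finger_force: 30.0
```

Call:
drive_tool(series=[[0.035, [0, 0, 0], [0, 0, 0]], [0.06, [0, 0, 0], [0, 0, 0]], [0.06, [0, 0, 0], [0, 0, 0]], [0.06, [0, 0, -0.03], [0, 0, 0]], [0.06, [0, 0, -0.08], [0, 0, 0]]])

```text
time: 22.68
tool_pos: [0.5396, 0.0137, 0.1434]
ee_rot: [3.141, 0.006, -0.152]
wrist_force: [0.3, -0.3, 0.2]
width: 0.0599
finger_force: 0.0
```

Call:
drive_tool(series=[[0.06, [-0.03, 0.03, -0.05], [0, 0, 0]], [0.06, [-0.07, 0.07, -0.05], [0, 0, 0]], [0.06, [-0.1, 0.11, -0.05], [0, 0, 0]], [0.06, [-0.15, 0.15, -0.05], [0, 0, 0]], [0.06, [-0.18, 0.2, -0.05], [0, 0, 0]]])

```text
time: 23.3
tool_pos: [0.3314, -0.1571, 0.1952]
ee_rot: [3.141, -0.001, -0.15]
wrist_force: [0.3, -1.1, 0.5]
width: 0.0606
finger_force: 0.0
```

```bash
python3 - <<'E'
from h import *
im=snap("top");s=snap("scene")
a=cv2.resize(im[120:220,235:415],(720,400),interpolation=0); 
cv2.imwrite("pics/f1.png",a[...,::-1]); cv2.imwrite("pics/f2.png",cv2.resize(s[140:360,180:440],None,fx=2.7,fy=2.7)[...,::-1])
E
```

```text
(no output)
```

View pics/f1.png

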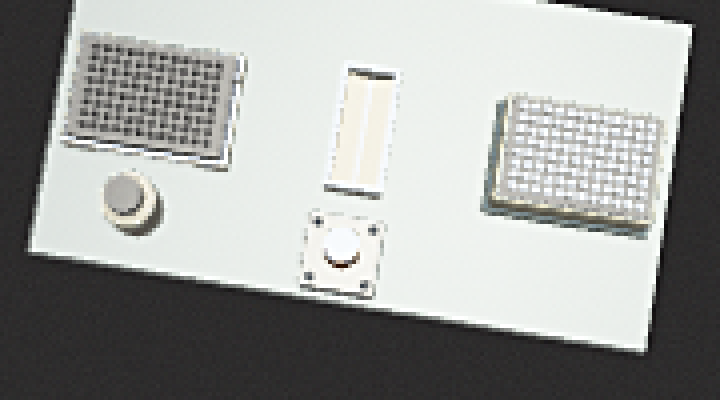

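View pics/f2.png

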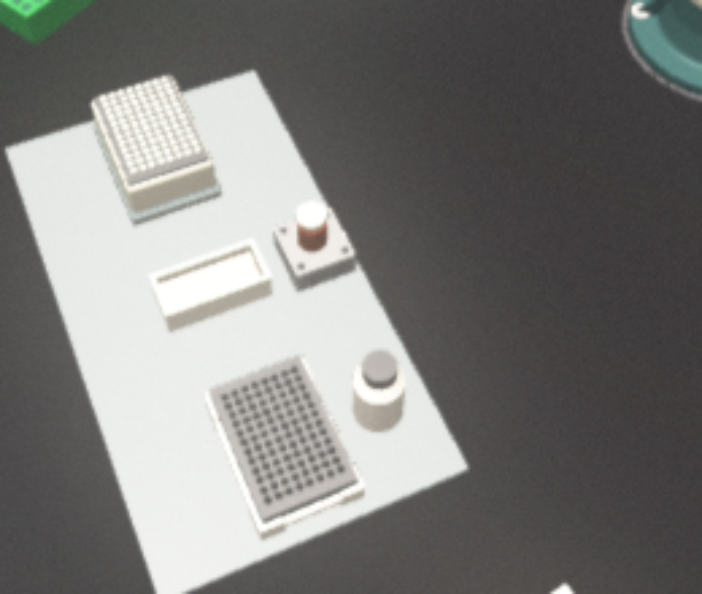

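The top view shows the vial's cap at (341,244), centred between the block's dots, whose middle is about (342,253), allowing for the vial's extra height. The scene view shows all four things upright and released, with clean gaps.

```bash
python3 - <<'E'
from bench import robot
print(robot.close_job())
E
```

```text
the job is handed in; nothing more can be done
None
```

The bench is set up as asked and handed in at about 23 s of the 112 s allowed; the last pictures show all four things upright, released and where they should be, but no verdict came back.

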